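# Half exposure on the curing box

## Robot

A 7-joint arm with a two-finger parallel gripper is mounted at the origin on the work surface. World frame = base frame: x ahead of the robot, y to its left, z up, the work surface at z = 0. Lengths are in m, angles in rad, forces in N, time in s.
With the tool pointing down it reaches from about 0.4 to 0.85 m from the base axis. Payload 10.4 kg.
Tool frame: the origin (TCP) lies at the very end of the fingers, on their centre line; the grasp point (between the pads) lies 19 mm behind it (grasp_offset is the distance from the TCP to the grasp point, in m); z points along the fingers, y is the line along which they close (so a half turn about z gives the same grasp; the last joint's range is limited). The gripper opens to 85 mm and grips with 20 to 120 N. Pads are 22 mm wide; open, the fingers measure 114 mm over their backs; the gripper's body (76 mm by 85 mm) begins 54 mm behind the grasp point. The pads swing forward as they close: fully open they stand 13 mm farther back than shut.
Start: joints at [-1.131, 0.332, -0.065, 1.46, 0.022, 1.35, -0.088], TCP at [0.279, 0.559, 0.231] pointing down, gripper open.
Joint ranges: [-2.6, 2.6], [-0.5, 2.12], [-1.47, 1.34], [0.16, 2.42], [-1.27, 4.41], [0.06, 2.06], [-2.6, 2.6]. Speed limits (rad/s): [2.22, 2.22, 2.79, 2.79, 3.14, 3.14, 3.14].

## Interface

Orientations are given as a unit quaternion [x, y, z, w].
In Python, from workcell import * gives the robot as it stands.
- The arm moves only by the tool jog_arm, never from a script. Its argument "plan" is a list of rows, each a list of 3 entries, a list of its own where there are three numbers: the turn, a rotation vector about the tool's x, y, z in rad, then the shift along the tool's x, y, z in m, then the finger opening in m, from 0 to 0.0854. A call has 1 to 8 rows; each row is the pose to reach, as a shift and turn from the pose commanded when the call began, along the tool's axes at that moment; what a row does not reach only later rows make up. A row lasts 1/12 s, in which the tool goes at most 41.7 mm and 7.16 degrees, less where a joint would pass 70% of its speed; a pose out of reach is approached as far as the arm can. A call with a gripper value outside its range is refused whole. The fingers move at their own pace and stop on an object; "force" is the grip in N (left out, the last holds). Time passes only in rows, so rows that repeat a pose let the fingers close. It gives the time, the measured TCP pose, the force, the opening and the grip force at its end, in the units of the state.
- get_obs(): the state, without advancing time (a new reading comes with each control period).
- camera(name): name is "scene" or "side" or "wrist"; returns a dict with "img" (384x512x3 uint8, red, green, blue), "mtx" (3x3 intrinsics, pixels), "extrinsics" (4x4, takes a point from camera to world coordinates). Camera axes: x right, y down, z forward; pixel columns grow to the right and rows downward; lengths in m; the calibration is good to about 2 mm. A picture is of the moment at which its call begins. There is no depth.
- hand_in(): hands the job in; it is judged then, once.
The state is a dict: "clock": time; "joint_pos": joint angles; "joint_velocities": joint speeds; "tau": joint torques, N m; "position": TCP position; "ee_rot": TCP orientation; "ft_force": force on the tool from outside, world axes, zero at the start; "torque": the same for the moment, N m; "grip_width": opening from 0.0 (shut) to 1.0 (fully open); "grasp_force": force on a finger pad.
Only numpy, scipy, OpenCV 4.12 (cv2) and the standard library are available. Lean on these libraries where they do the work, as an engineer would, in place of code of your own. Each camera call takes 0.05 s, during which the arm holds its last target. There are 200 camera calls.

## Task

Turn the dial on the curing box to its middle mark, the long one of the five, and only after that slide the box's sprung shutter half open and hold it there with the fingers. The shutter springs shut if it is let go, so finish while still holding it at half travel. Never let it go past three quarters open, and leave the other things on and around the box where they are.

Things in the scene. Friction and masses are not known exactly. Their poses are not given: they have to be found in the camera images.
- cure_box: curing box, fixed on the bench, place and yaw vary: grey case, aluminium deck, 200 (x) x 320 (y) x 70 high; origin: centre of its underside; its front long side is -x (to the robot). In its frame (mm): dial axis at x -30, y -112; tab centre at x -30, y 20 when shut; two guide rails 10 wide, standing 10 above the deck, along y at x = -76 and 16, y -46 to 118
- window (a point): centre of the deck's window, at box x -30, y 0, 70 above the bench; the window is 70 (box x) x 60 (box y) with a small green board in the well below; the shutter covers it when shut and uncovers half of it at half travel
- dial (a joint): dial angle, rad, growing clockwise seen from above, 0 to 2.4. Five detents with marks: 0, 0.6, 1.2 (the long middle mark), 1.8, 2.4. About 0.07 N m to leave a detent; let go, it falls into the nearest. Starts at the first or second detent, so it must be turned clockwise by 0.6 or 1.2
- dial_grip (a point): on the dial's vertical axis at grip height, 107 above the bench. Black dial: disc 44 across, top at 84, with an upright bar 42 long, 14 thick, top at 114 above the bench. x axis: along the bar, turning with it; the white pointer line is on the bar's -x half. Bar yaw = box yaw + 1.2 - dial value: at 1.2 the bar lies along box x, pointer to the front
- shutter_travel (a joint): shutter travel, m: 0 shut, 0.060 fully open, half travel 0.030. It slides along the box's +y axis (away from the dial). The spring pushes it shut: 4 N when shut, 11.5 N at half travel, 19 N fully open; let go, it shuts itself
- shutter: steel shutter plate 80 (box x) x 68 (box y) x 4, top 76 above the bench, with an upright black tab on it: 36 (box x) x 12 (box y, the sliding direction) x 36 high, from 76 to 112 above the bench. Origin: on the plate's underside, 20 short of the tab's centre in y; axes as the box's. The tab can be gripped from above across its 12 mm
- tab_top (a point): centre of the top face of the tab, 112 above the bench, moves with the shutter
- half_mark (a point): fixed point of the box where tab_top is at half travel; the longer middle one of three dark travel marks on the deck's front strip lies at the same y in the box frame (box y = 50; shut 20, fully open 80)
- flux_jar: small closed jar, 34 across, 32 tall, standing on the back strip of the box's deck; origin: centre of its underside
- nozzle: small steel hot-air nozzle, 28 across, 36 tall, standing on the back strip of the box's deck; origin: centre of its underside
- spare_board: loose green circuit board, 70 x 48 x 6, lying on the bench before the box; origin: centre of its underside
- tweezers: steel tweezers, 120 long along their x axis, 9 wide, 7 high, lying before the box; origin: centre of the underside
- solder_spool: metal spool, 54 across, 40 tall, standing on end on the bench beside or behind the box; origin: centre of its underside
- tip_tin: open steel tin, 64 across, 45 tall, on the bench beside or behind the box; origin: centre of its underside
- cleaner_bottle: white bottle, 42 across, 105 tall, on the bench beside or behind the box; origin: centre of its underside
- screwdriver: black-handled screwdriver, 150 long along its x axis, 26 thick, lying behind the box; origin: below its middle, on the bench

How it is judged:
By the outcome, as a careful person would: the job done as asked, in the order asked, and still so for the second after the job is handed in, while the arm keeps its last pose, push and grip.
It also fails if it takes over 40 s, if anything falls off the work surface, if the arm or the gripper's body presses on something with over 40 N, if the wrist force passes 120 N, or if a joint passes its speed limit or range.

## Working session

There is one attempt and no reset: what is moved stays moved. The work goes in short steps, Python scripts to look and compute and a tool call to move; the robot and the scene stay as the last step left them, time stands still between calls to the robot, and variables do not carry over. Pictures are saved under pics/ and viewed, at most 10 in all, crops included, and the job is handed in when it is done.

Besides the shell and the picture viewer there is one more tool, called after ">>>" as name(argument=value, ...), one argument or row to a line, values as JSON. jog_arm: Moves the arm, as the interface text tells. Its arguments: {"type":"object","properties":{"plan":{"type":"array"},"force":{"type":"number"}},"required":["plan"]}

```bash
mkdir -p pics; cat > h.py <<'E'
from workcell import *
import numpy as np, cv2
from scipy.spatial.transform import Rotation as R
def ray(c,uv,z):
    K,E=c["mtx"],c["extrinsics"]; uv=np.atleast_2d(uv).astype(float)
    d=np.c_[uv,np.ones(len(uv))]@np.linalg.inv(K).T@E[:3,:3].T; o=E[:3,3]
    return o+d*((z-o[2])/d[:,2])[:,None]
def proj(c,p):
    E=np.linalg.inv(c["extrinsics"]); q=np.atleast_2d(p)@E[:3,:3].T+E[:3,3]; q=q@c["mtx"].T
    return q[:,:2]/q[:,2:]
def save(c,n,f=1): cv2.imwrite("pics/"+n,cv2.resize(c["img"][:,:,::-1],None,fx=f,fy=f,interpolation=cv2.INTER_CUBIC))
E
python3 - <<'E'
from h import *
import pickle
a=camera("scene");b=camera("side");pickle.dump((a,b),open("c.pkl","wb"))
save(a,"a.png",1.5);save(b,"b.png",1.5)
for c in(a,b):print(c["extrinsics"].round(3).tolist())
o=get_obs();print(o["clock"],o["position"],o["ee_rot"],o["ft_force"])
E
```

```text
[[-0.908, 0.236, -0.345, 0.862], [0.418, 0.538, -0.732, 0.666], [0.013, -0.81, -0.587, 0.577], [0.0, 0.0, 0.0, 1.0]]
[[0.794, -0.299, 0.53, 0.068], [-0.608, -0.384, 0.695, -0.592], [-0.004, -0.874, -0.486, 0.552], [0.0, 0.0, 0.0, 1.0]]
0.1 [0.27887187 0.55896816 0.23058939] [ 2.29287881e-01  9.73358450e-01 -6.19632105e-04 -1.03162533e-04] [0.37610826 0.347644   0.41988516]
```

View pics/a.png

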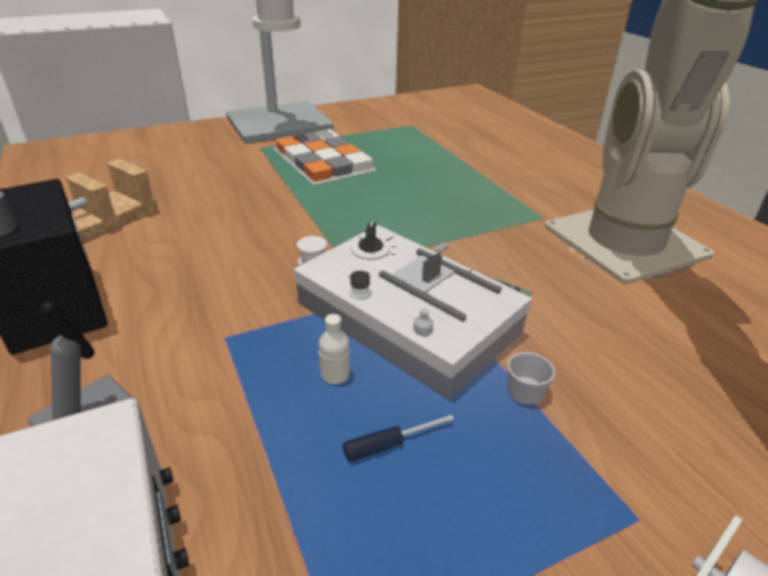

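View pics/b.png

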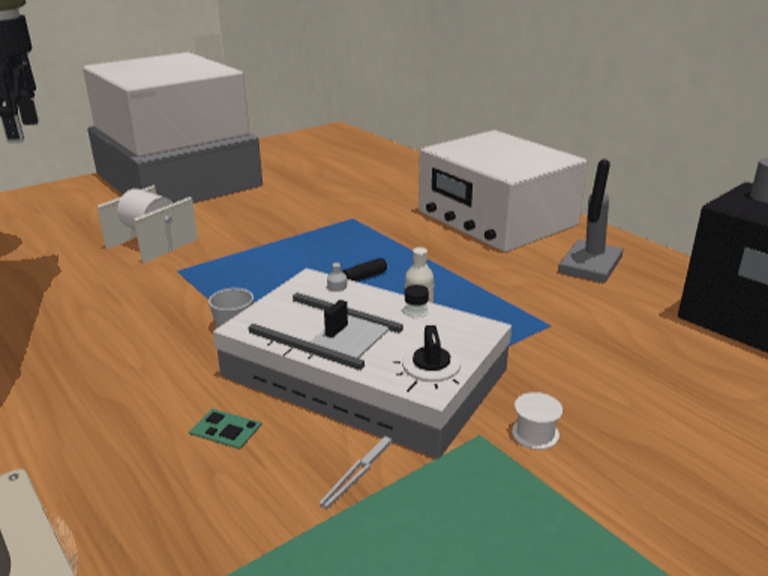

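The side view shows the box. Its deck corners are near (217,337), (437,410), (511,325) and (306,269) in the 1.5x picture, with the dial at (432,350) and the tab at (336,318). In the scene view the corners are (297,275), (362,229), (529,298) and (452,365).

```bash
cat > m.py <<'E'
from h import *
import pickle
a,b=pickle.load(open("c.pkl","rb"))
for c,ref in((a,(410,300)),(b,(370,360))):
    hsv=cv2.cvtColor(c["img"],cv2.COLOR_RGB2HSV)
    ok=((hsv[...,1]<40)&(hsv[...,2]>150)).astype(np.uint8)
    n,l,s,ct=cv2.connectedComponentsWithStats(ok)
    uv=np.array(ref)/1.5
    d=[(np.hypot(*(ct[i]-uv)),i) for i in range(1,n) if s[i,4]>2000]
    i=min(d)[1]; k,_=cv2.findContours((l==i).astype(np.uint8),cv2.RETR_EXTERNAL,cv2.CHAIN_APPROX_NONE)
    k=cv2.convexHull(max(k,key=cv2.contourArea)); q=cv2.approxPolyDP(k,8,True)[:,0]
    w=ray(c,q,0.07)[:,:2]; print((q*1.5).tolist(),w.round(4).tolist(),np.linalg.norm(w-np.roll(w,-1,0),axis=1).round(3),w.mean(0).round(4))
    r=cv2.minAreaRect((ray(c,k[:,0],0.07)[:,:2]*1000).astype(np.float32)); print(r)
E
python3 m.py
```

```text
[[294.0, 268.5], [379.5, 225.0], [444.0, 243.0], [529.5, 300.0], [451.5, 364.5]] [[0.6678, -0.0652], [0.4814, -0.1384], [0.4047, -0.0366], [0.369, 0.1577], [0.5486, 0.2299]] [0.2   0.127 0.198 0.194 0.318] [0.4943 0.0295]
((504.1039733886719, 31.6455078125), (235.97486877441406, 337.5594177246094), 22.52455711364746)
[[214.5, 331.5], [304.5, 268.5], [510.0, 325.5], [441.0, 411.0]] [[0.3621, 0.1502], [0.5433, 0.2288], [0.6655, -0.0673], [0.4823, -0.1436]] [0.198 0.32  0.199 0.317] [0.5133 0.0421]
((519.251708984375, 45.499114990234375), (212.58004760742188, 322.1246032714844), 22.375125885009766)
```

```bash
cat >> h.py <<'E'
C=np.array([0.515,0.0435]); YAW=0.392
def box(x,y,z): 
    c,s=np.cos(YAW),np.sin(YAW); return np.array([C[0]+c*x-s*y,C[1]+s*x+c*y,z])
def delta(p,ydeg):
    "tool-frame shift and z turn to TCP p, tool y at ydeg (mod 180)"
    o=get_obs(); r=R.from_quat(o["ee_rot"]); y=r.as_matrix()[:,1]
    t=-(ydeg-np.degrees(np.arctan2(y[1],y[0]))); t=(t+90)%180-90
    print("t",o["clock"],"pos",o["position"].round(4),"q5-7",np.round(o["joint_pos"],2),"F",np.round(o["ft_force"],1),"tooly",np.degrees(np.arctan2(y[1],y[0])).round(1),"zax",r.as_matrix()[:,2].round(3))
    print("shift",(r.inv().apply(p-o["position"])).round(4),"turn z",np.radians(t).round(3))
E
python3 - <<'E'
from h import *
import pickle
a,b=pickle.load(open("c.pkl","rb"))
d=box(-.03,-.112,.107);t=box(-.03,.02,.112)
print(d,t,proj(a,[d,t])*1.5,proj(b,[d,t])*1.5)
p=d.copy();p[2]=.25;delta(p,-10)
E
```

```text
[ 0.53006379 -0.07146557  0.107     ] [0.47963485 0.05052181 0.112     ] [[370.24937454 229.72226976]
 [432.59238004 257.09455283]] [[431.87325202 337.69384105]
 [335.27210754 305.21337583]]
t 0.1 pos [0.2789 0.559  0.2306] q5-7 [-1.13  0.33 -0.06  1.46  0.02  1.35 -0.09] F [0.4 0.3 0.4] tooly 63.5 zax [-0.    -0.001 -1.   ]
shift [-0.5062 -0.452  -0.0188] turn z 1.283
```

>>> jog_arm(
  plan=[
    [[0, 0, 0.6], [-0.24, -0.21, -0.02], 0.0854],
    [[0, 0, 0.6], [-0.24, -0.21, -0.02], 0.0854],
    [[0, 0, 0.6], [-0.24, -0.21, -0.02], 0.0854],
    [[0, 0, 0.6], [-0.24, -0.21, -0.02], 0.0854],
    [[0, 0, 0.6], [-0.24, -0.21, -0.02], 0.0854],
    [[0, 0, 0.6], [-0.24, -0.21, -0.02], 0.0854],
    [[0, 0, 0.6], [-0.24, -0.21, -0.02], 0.0854],
    [[0, 0, 0.6], [-0.24, -0.21, -0.02], 0.0854],
  ],
)

```text
clock: 0.77
position: [0.4013, 0.2602, 0.2515]
ee_rot: [0.508, 0.861, -0.0, 0.0]
ft_force: [0.5, 0.1, 0.1]
grip_width: 0.998
grasp_force: 0.0
```

```bash
python3 -c "
from h import *
p=box(-.03,-.112,.25);delta(p,-10)"
```

```text
t 0.7667 pos [0.4013 0.2602 0.2515] q5-7 [-0.86 -0.01  0.19  1.81  0.    1.34 -0.17] F [0.5 0.1 0.1] tooly 28.9 zax [ 0. -0. -1.]
shift [-0.3525 -0.0476  0.0016] turn z 0.679
```

>>> jog_arm(
  plan=[
    [[0, 0, 0.65], [-0.352, -0.047, 0], 0.05],
    [[0, 0, 0.65], [-0.352, -0.047, 0], 0.05],
    [[0, 0, 0.65], [-0.352, -0.047, 0], 0.05],
    [[0, 0, 0.65], [-0.352, -0.047, 0], 0.05],
    [[0, 0, 0.65], [-0.352, -0.047, 0], 0.05],
    [[0, 0, 0.65], [-0.352, -0.047, 0], 0.05],
    [[0, 0, 0.65], [-0.352, -0.047, 0], 0.05],
    [[0, 0, 0.65], [-0.352, -0.047, 0], 0.05],
  ],
)

```text
clock: 1.43
position: [0.5223, -0.0479, 0.2513]
ee_rot: [0.755, 0.655, 0.0, -0.0]
ft_force: [0.3, 0.9, -0.4]
grip_width: 0.584
grasp_force: 0.0
```

```bash
python3 -c "
from h import *
import pickle
p=box(-.03,-.112,.25);delta(p,-10)
c=camera('wrist');pickle.dump(c,open('w.pkl','wb'));save(c,'w.png',1.5)
print(c['extrinsics'].round(3).tolist(),[1.5*proj(c,box(*q))[0].round(1) for q in((-.03,-.112,.114),(-.03,.02,.112),(-.03,.05,.112))])"
```

```text
t 1.4333 pos [ 0.5223 -0.0479  0.2513] q5-7 [-0.5   0.09  0.54  1.72 -0.05  1.34 -0.09] F [ 0.3  0.9 -0.4] tooly -8.1 zax [ 0.  0. -1.]
shift [-0.0222  0.011   0.0013] turn z 0.033
[[0.99, -0.134, -0.046, 0.533], [-0.142, -0.935, -0.324, 0.035], [0.0, 0.327, -0.945, 0.394], [0.0, 0.0, 0.0, 1.0]] [array([401.85, 303.15]), array([275.85,  98.55]), array([242.1 ,  43.95])]
```

View pics/w.png

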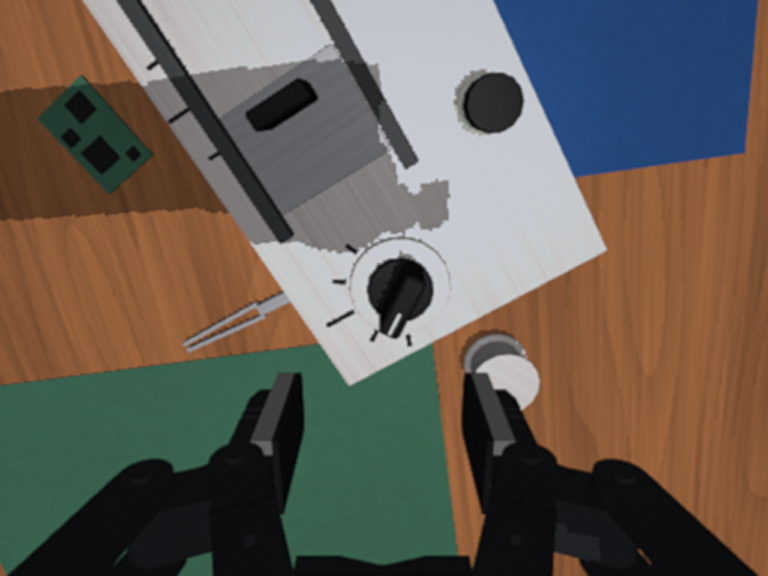

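The wrist view shows the dial at (400,290), its pointer at (395,325) towards the lower marks. The long mark is at (340,319), the tab at (282,105) and the jar at (492,102). I'll take a closer crop for the bar's yaw.

```bash
python3 - <<'E'
from h import *
import pickle
c=pickle.load(open('w.pkl','rb'));im=c['img'][:,:,::-1]
A=cv2.resize(im[145:245,205:315],None,fx=6,fy=6,interpolation=cv2.INTER_CUBIC)
A=cv2.convertScaleAbs(A,alpha=1.8);cv2.imwrite('pics/w2.png',A)
g=cv2.cvtColor(c['img'],cv2.COLOR_RGB2GRAY)
# pointer line: bright pixels inside dial
m=np.zeros_like(g);m[200:226,252:275]=(g[200:226,252:275]>90)
n,l,s,ct=cv2.connectedComponentsWithStats(m);print(s.tolist(),ct.round(1).tolist())
E
```

```text
[[0, 0, 512, 384, 196425], [252, 209, 23, 17, 183]] [[255.5, 191.5], [264.3, 219.1]]
```

View pics/w2.png

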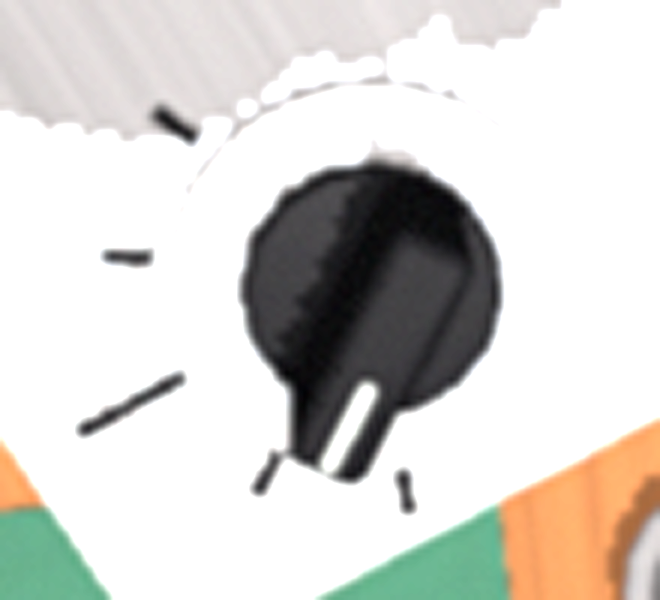

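The enlarged crop shows the pointer line from (330,468) to (370,385) aimed at the second mark, so the dial is at 0.6. The bar's top face has corners near (300,462), (355,480), (468,265) and (405,235).

```bash
python3 - <<'E'
from h import *
import pickle
c=pickle.load(open('w.pkl','rb'))
f=lambda q,z:ray(c,np.array(q)/6+[205-.42,145-.42],z)[:,:2]
b=f([(300,462),(355,480),(468,265),(405,235)],.114)
ang=lambda v:np.degrees(np.arctan2(v[1],v[0])).round(1)
print("bar centre",b.mean(0).round(4),"expected",box(-.03,-.112,0).round(4),"sides",np.linalg.norm(b-np.roll(b,-1,0),axis=1).round(4),"yaw",ang(b[2]-b[1]),ang(b[3]-b[0]))
p=f([(330,468),(370,385)],.1145);print("pointer yaw",ang(p[1]-p[0]),p.round(4))
m=f([(82,430),(182,378)],.07);print("long mark yaw",ang(m[1]-m[0]))
disc=f([(372,290)],.084);print("disc centre",disc.round(4))
s=f([(268,475),(128,257),(175,122),(405,492)],.07);ctr=box(-.03,-.112,0)[:2];print([ang(ctr-x) for x in s],ang(ctr-m.mean(0)))
# tab top: dark pixels
g=cv2.cvtColor(c['img'],cv2.COLOR_RGB2GRAY)
mm=np.zeros_like(g);mm[45:95,155:220]=g[45:95,155:220]<50
n,l,st,ct=cv2.connectedComponentsWithStats(mm);i=1+st[1:,4].argmax();print(st[i])
w=ray(c,np.argwhere(l==i)[:,::-1],.112)[:,:2];print(cv2.minAreaRect((w*1000).astype(np.float32)),box(-.03,.02,0))
# front travel marks
q=np.array([(214,155),(179,116),(153,66)])/1.5;w=ray(c,q,.07)[:,:2]-C
cc,ss=np.cos(YAW),np.sin(YAW);print("marks boxframe",(w@np.array([[cc,-ss],[ss,cc]])).round(4))
delta(box(-.03,-.112,.088),-33)
E
```

```text
bar centre [ 0.5299 -0.0742] expected [ 0.5301 -0.0715  0.    ] sides [0.0089 0.038  0.0104 0.0391] yaw 56.6 58.8
pointer yaw 58.2 [[ 0.52   -0.0899]
 [ 0.5278 -0.0773]]
long mark yaw 20.8
disc centre [[ 0.5297 -0.0732]]
[np.float64(58.7), np.float64(-7.2), np.float64(-43.2), np.float64(90.3)] 25.7
[164  53  48  35 855]
((481.4883728027344, 46.74892807006836), (37.90235137939453, 13.736865997314453), 22.10503387451172) [0.47963485 0.05052181 0.        ]
marks boxframe [[-0.0883  0.0176]
 [-0.0927  0.0469]
 [-0.0886  0.0768]]
t 1.4833 pos [ 0.5237 -0.0566  0.2514] q5-7 [-0.49  0.1   0.55  1.72 -0.05  1.34 -0.08] F [-3.8 -5.6 -0.9] tooly -8.6 zax [ 0.002 -0.003 -1.   ]
shift [-0.0132  0.0082  0.1635] turn z 0.426
```

```bash
sed -i 's/C=np.array(.*;/C=np.array([0.515,0.0415]);/' h.py
```

>>> jog_arm(
  plan=[
    [[0, 0, 0.12], [-0.013, 0.01, 0.02], 0.045],
    [[0, 0, 0.24], [-0.013, 0.01, 0.04], 0.045],
    [[0, 0, 0.36], [-0.013, 0.01, 0.06], 0.045],
    [[0, 0, 0.426], [-0.013, 0.01, 0.08], 0.045],
    [[0, 0, 0.426], [-0.013, 0.01, 0.08], 0.045],
    [[0, 0, 0.426], [-0.013, 0.01, 0.08], 0.045],
  ],
)

```text
clock: 1.98
position: [0.5296, -0.0601, 0.1708]
ee_rot: [0.876, 0.482, -0.001, -0.0]
ft_force: [-0.1, 0.4, 2.5]
grip_width: 0.525
grasp_force: 0.0
```

```bash
python3 -c "
from h import *
delta(box(-.03,-.112,.091),-33)"
```

```text
t 1.9833 pos [ 0.5296 -0.0601  0.1708] q5-7 [-0.49  0.19  0.58  1.81 -0.11  1.18 -0.44] F [-0.1  0.4  2.5] tooly -32.4 zax [-0.002 -0.    -1.   ]
shift [-0.0109  0.0077  0.0798] turn z 0.01
```

>>> jog_arm(
  plan=[
    [[0, 0, 0.01], [-0.011, 0.008, 0.0], 0.045],
    [[0, 0, 0.01], [-0.011, 0.008, 0.03], 0.045],
    [[0, 0, 0.01], [-0.011, 0.008, 0.06], 0.045],
    [[0, 0, 0.01], [-0.011, 0.008, 0.08], 0.045],
    [[0, 0, 0.01], [-0.011, 0.008, 0.08], 0.045],
    [[0, 0, 0.01], [-0.011, 0.008, 0.08], 0.045],
  ],
)

```text
clock: 2.48
position: [0.5314, -0.0746, 0.0922]
ee_rot: [0.879, 0.476, -0.0, 0.0]
ft_force: [-0.2, -0.3, 1.0]
grip_width: 0.525
grasp_force: 0.0
```

```bash
python3 -c "
from h import *
c=camera('wrist');save(c,'w3.png',1.5)
delta(box(-.03,-.112,.091),-33)"
```

```text
t 2.5333 pos [ 0.5321 -0.0745  0.0931] q5-7 [-0.44  0.29  0.58  1.88 -0.18  1.02 -0.37] F [ 0.7 -0.6  1.8] tooly -33.1 zax [ 0.002 -0.    -1.   ]
shift [-0.0002 -0.0023  0.0021] turn z -0.002
```

View pics/w3.png

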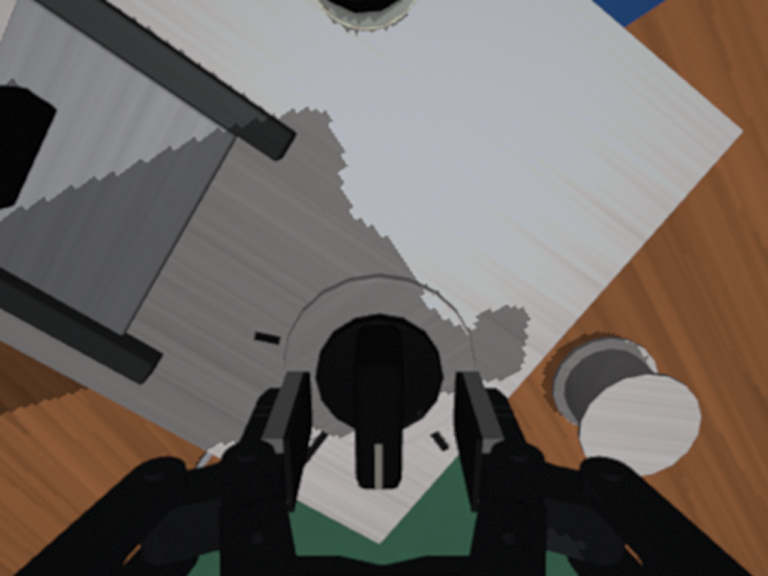

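The wrist view shows the bar upright at column 380, centred between the pads (290 and 478) and parallel to them. I'll close on it.

>>> jog_arm(
  plan=[
    [[0, 0, 0], [0, 0, 0.002], 0.005],
    [[0, 0, 0], [0, 0, 0.002], 0.005],
    [[0, 0, 0], [0, 0, 0.002], 0.005],
    [[0, 0, 0], [0, 0, 0.002], 0.005],
    [[0, 0, 0], [0, 0, 0.002], 0.005],
    [[0, 0, 0], [0, 0, 0.002], 0.005],
  ],
  force=40,
)

```text
clock: 3.03
position: [0.5312, -0.0733, 0.0908]
ee_rot: [0.879, 0.476, 0.0, -0.001]
ft_force: [-7.2, 1.8, 11.2]
grip_width: 0.156
grasp_force: 39.7
```

```bash
python3 -c "
from h import *
delta(box(-.03,-.112,.091),-33)
print(get_obs()['torque'],get_obs()['grip_width'],get_obs()['grasp_force'])"
```

```text
t 3.0333 pos [ 0.5312 -0.0733  0.0908] q5-7 [-0.44  0.29  0.57  1.89 -0.19  1.02 -0.37] F [-7.2  1.8 11.2] tooly -33.1 zax [ 0.     0.001 -1.   ]
shift [-0.0008 -0.0009 -0.0002] turn z -0.002
[ 0.43852313  1.4068755  -0.03945105] 0.15630174079487136 39.73445177078247
```

>>> jog_arm(
  plan=[
    [[0, 0, 0.1], [0, 0, 0], 0.005],
    [[0, 0, 0.2], [0, 0, 0], 0.005],
    [[0, 0, 0.3], [0, 0, 0], 0.005],
    [[0, 0, 0.4], [0, 0, 0], 0.005],
    [[0, 0, 0.5], [0, 0, 0], 0.005],
    [[0, 0, 0.6], [0, 0, 0], 0.005],
    [[0, 0, 0.61], [0, 0, 0], 0.005],
    [[0, 0, 0.61], [0, 0, 0], 0.005],
  ],
)

```text
clock: 3.7
position: [0.5315, -0.0738, 0.0908]
ee_rot: [0.982, 0.19, 0.001, -0.0]
ft_force: [-5.0, 1.0, 10.2]
grip_width: 0.157
grasp_force: 39.6
```

```bash
python3 -c "
from h import *
delta(box(-.03,-.112,.091),-67.5)
print(get_obs()['torque'],get_obs()['grip_width'],get_obs()['grasp_force'])
c=camera('wrist');save(c,'w4.png',1.5)"
```

```text
t 3.7 pos [ 0.5315 -0.0738  0.0908] q5-7 [-0.53  0.31  0.68  1.89 -0.23  1.02 -0.94] F [-5.   1.  10.2] tooly -68.1 zax [ 0.001  0.001 -1.   ]
shift [-0.0012 -0.0008 -0.0002] turn z -0.011
[-0.00364633  1.06195542 -0.02372467] 0.1566264202986298 39.62596535682678
```

View pics/w4.png

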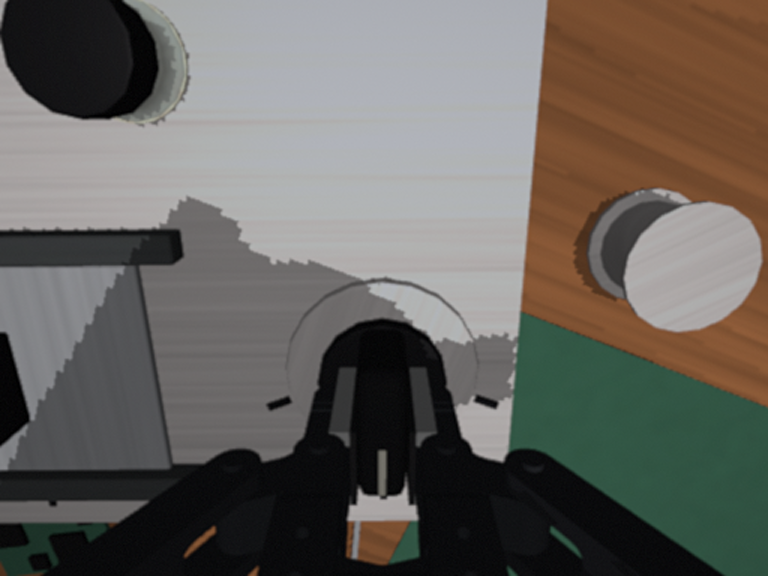

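The two outer marks sit symmetrically about the bar, at (280,404) and (487,402), so the dial is on the long middle mark. I'll release and rise.

>>> jog_arm(
  plan=[
    [[0, 0, 0], [0, 0, 0], 0.045],
    [[0, 0, 0], [0, 0, 0], 0.045],
    [[0, 0, 0], [0, 0, 0], 0.045],
    [[0, 0, 0], [0, 0, 0], 0.045],
    [[0, 0, 0], [0, 0, -0.03], 0.045],
    [[0, 0, 0], [0, 0, -0.06], 0.045],
    [[0, 0, 0], [0, 0, -0.06], 0.045],
    [[0, 0, 0], [0, 0, -0.06], 0.045],
  ],
)

```text
clock: 4.42
position: [0.5322, -0.0738, 0.1507]
ee_rot: [0.982, 0.19, 0.002, -0.0]
ft_force: [0.4, -0.1, -1.3]
grip_width: 0.525
grasp_force: 0.0
```

```bash
python3 -c "
from h import *
delta(box(-.03,.02,.145),-67.6);delta(box(-.03,.02,.084),-67.6)"
```

```text
t 4.4167 pos [ 0.5322 -0.0738  0.1507] q5-7 [-0.56  0.23  0.71  1.83 -0.16  1.14 -0.99] F [ 0.4 -0.1 -1.3] tooly -68.1 zax [ 0.003  0.001 -1.   ]
shift [-0.003  -0.1331  0.0057] turn z -0.008
t 4.4167 pos [ 0.5322 -0.0738  0.1507] q5-7 [-0.56  0.23  0.71  1.83 -0.16  1.14 -0.99] F [ 0.4 -0.1 -1.3] tooly -68.1 zax [ 0.003  0.001 -1.   ]
shift [-0.0032 -0.1331  0.0667] turn z -0.008
```

>>> jog_arm(
  plan=[
    [[0, 0, -0.008], [-0.001, -0.033, 0], 0.045],
    [[0, 0, -0.008], [-0.001, -0.066, 0], 0.045],
    [[0, 0, -0.008], [-0.002, -0.1, 0], 0.045],
    [[0, 0, -0.008], [-0.002, -0.133, 0], 0.045],
    [[0, 0, -0.008], [-0.002, -0.133, 0], 0.045],
    [[0, 0, -0.008], [-0.002, -0.133, 0], 0.045],
  ],
)

```text
clock: 4.92
position: [0.4785, 0.0507, 0.1485]
ee_rot: [0.981, 0.196, -0.001, -0.0]
ft_force: [0.6, -0.5, -0.0]
grip_width: 0.531
grasp_force: 0.0
```

```bash
python3 -c "
from h import *
c=camera('wrist');save(c,'w5.png',1.5)
delta(box(-.03,.02,.084),-67.6)
print([1.5*proj(c,box(-.03,y,.112))[0] for y in(.014,.026)])"
```

```text
t 4.9667 pos [0.4791 0.0491 0.1486] q5-7 [-0.78  0.08  0.62  1.96 -0.05  1.12 -1.32] F [-0.7  0.3 -0.4] tooly -67.5 zax [-0.001 -0.    -1.   ]
shift [0.0003 0.0008 0.0646] turn z 0.001
[array([403.36700783, 340.34994343]), array([372.54967585, 340.27523097])]
```

View pics/w5.png

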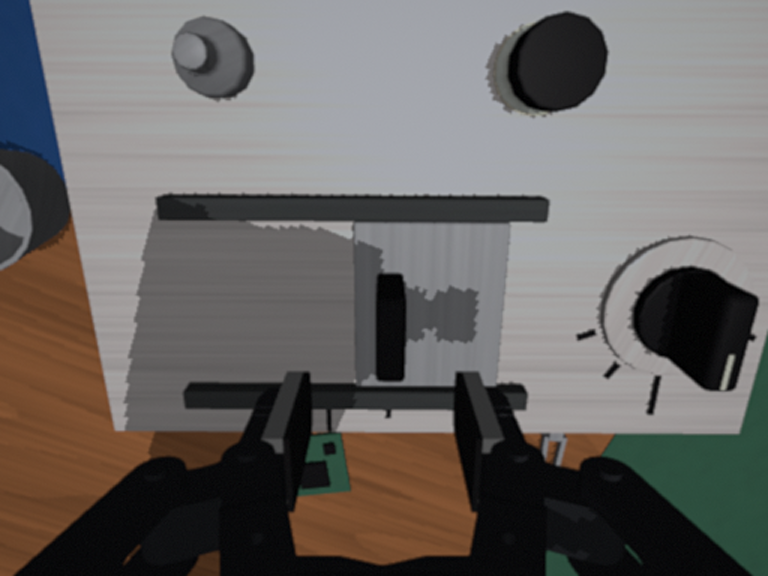

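The tab is at (391,325), centred within about 1 mm of prediction. The dial is at the right edge, with its pointer from (733,355) to (724,390) and the long mark from (658,378) to (651,412). I'll check its yaw numerically before pulling the shutter.

```bash
python3 - <<'E'
from h import *
c=camera('wrist')
ang=lambda v:np.degrees(np.arctan2(v[1],v[0])).round(1)
p=ray(c,np.array([(724,390),(733,355)])/1.5,.1145);m=ray(c,np.array([(651,412),(658,378)])/1.5,.07)
print(ang((p[1]-p[0])[:2]),ang((m[1]-m[0])[:2]),p.round(4))
ct=box(-.03,-.112,.114);cs,sn=np.cos(YAW),np.sin(YAW)
print((p[:,:2]-C)@np.array([[cs,-sn],[sn,cs]]))
for d in(.6,1.2,1.8):
    a=YAW+1.2-d;print(d,1.5*proj(c,[ct-.018*np.r_[np.cos(a),np.sin(a),0],ct-.004*np.r_[np.cos(a),np.sin(a),0]]).round(0))
delta(box(-.03,.02,.084),-67.6)
E
```

```text
22.2 22.2 [[ 0.5123 -0.0848  0.1145]
 [ 0.5266 -0.0789  0.1145]]
[[-0.0507589  -0.11563093]
 [-0.03529551 -0.11569972]]
0.6 [[742.5 376.5]
 [729.  349.5]]
1.2 [[715.5 384. ]
 [723.  351. ]]
1.8 [[691.5 376.5]
 [718.5 349.5]]
t 5.0167 pos [0.4794 0.0482 0.1488] q5-7 [-0.78  0.08  0.62  1.96 -0.05  1.12 -1.32] F [ 0.3 -0.4 -0.6] tooly -67.6 zax [-0.001 -0.    -1.   ]
shift [ 0.0004 -0.0002  0.0648] turn z -0.0
```

Dial confirmed: the pointer and the long mark are parallel at 22.2°. I'll descend on the tab and grip it.

>>> jog_arm(
  plan=[
    [[0, 0, 0], [0, 0.001, 0.02], 0.04],
    [[0, 0, 0], [0, 0.001, 0.045], 0.04],
    [[0, 0, 0], [0, 0.001, 0.064], 0.04],
    [[0, 0, 0], [0, 0.001, 0.064], 0.04],
    [[0, 0, 0], [0, 0.001, 0.064], 0.003],
    [[0, 0, 0], [0, 0.001, 0.064], 0.003],
    [[0, 0, 0], [0, 0.001, 0.064], 0.003],
    [[0, 0, 0], [0, 0.001, 0.064], 0.003],
  ],
  force=70,
)

```text
clock: 5.68
position: [0.4805, 0.0481, 0.0865]
ee_rot: [0.981, 0.194, 0.001, -0.0]
ft_force: [-3.4, 1.0, 5.4]
grip_width: 0.125
grasp_force: 69.6
```

>>> jog_arm(
  plan=[
    [[0, 0, 0], [0, 0, 0], 0.003],
    [[0, 0, 0], [0, 0, 0], 0.003],
    [[0, 0, 0], [0, 0, 0], 0.003],
  ],
)

```text
clock: 5.93
position: [0.4805, 0.0481, 0.0865]
ee_rot: [0.981, 0.194, 0.001, -0.0]
ft_force: [-4.3, 1.0, 8.0]
grip_width: 0.124
grasp_force: 69.7
```

```bash
python3 -c "
from h import *
delta(box(-.03,.05,.084),-67.6)"
```

```text
t 5.9333 pos [0.4805 0.0481 0.0865] q5-7 [-0.76  0.17  0.61  2.02 -0.12  0.98 -1.26] F [-4.3  1.   8. ] tooly -67.6 zax [ 0.001  0.001 -1.   ]
shift [-0.0007 -0.0308  0.0025] turn z -0.0
```

>>> jog_arm(
  plan=[
    [[0, 0, 0], [0, -0.006, 0], 0.003],
    [[0, 0, 0], [0, -0.012, 0], 0.003],
    [[0, 0, 0], [0, -0.018, 0], 0.003],
    [[0, 0, 0], [0, -0.024, 0], 0.003],
    [[0, 0, 0], [0, -0.03, 0], 0.003],
    [[0, 0, 0], [0, -0.03, 0], 0.003],
    [[0, 0, 0], [0, -0.03, 0], 0.003],
    [[0, 0, 0], [0, -0.03, 0], 0.003],
  ],
)

```text
clock: 6.6
position: [0.4701, 0.0735, 0.0865]
ee_rot: [0.981, 0.193, 0.001, 0.001]
ft_force: [2.7, -10.5, 4.8]
grip_width: 0.127
grasp_force: 69.5
```

```bash
python3 -c "
from h import *
delta(box(-.03,.05,.084),-67.6)
o=get_obs();d=o['position'][:2]-[.4805,.0481];print('travel',d@[-np.sin(YAW),np.cos(YAW)],'side',d@[np.cos(YAW),np.sin(YAW)],'force along y',o['ft_force'][:2]@np.array([-np.sin(YAW),np.cos(YAW)]))
c=camera('wrist');save(c,'w6.png',1.5)
s=camera('side');cv2.imwrite('pics/s6.png',cv2.resize(s['img'][150:310,130:360,::-1],None,fx=3,fy=3,interpolation=cv2.INTER_CUBIC))"
```

```text
t 6.6 pos [0.4701 0.0735 0.0865] q5-7 [-0.8   0.15  0.59  2.04 -0.1   0.97 -1.34] F [  2.7 -10.5   4.8] tooly -67.7 zax [ 0.003 -0.002 -1.   ]
shift [-0.0007 -0.0032  0.0025] turn z -0.002
travel 0.027493107491726024 side 9.308680603823603e-05 force along y -10.716077392355855
```

View pics/w6.png

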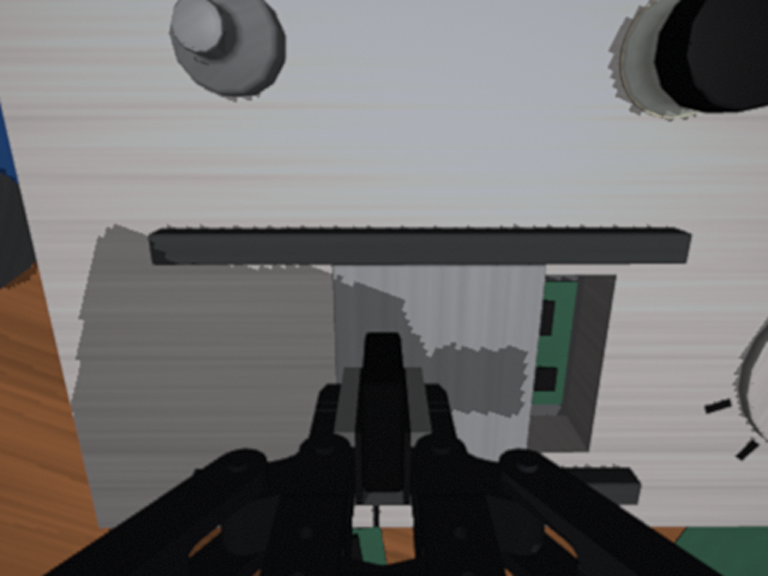

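View pics/s6.png

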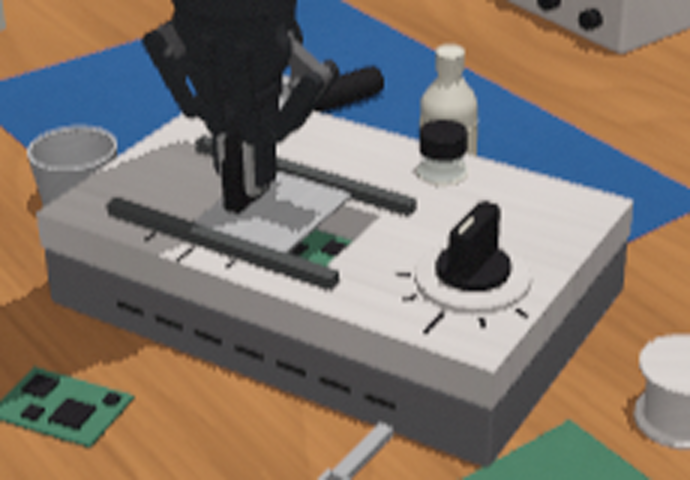

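The wrist view shows the window partly uncovered, with the plate's edge from (545,265) to (528,445) and the window's edge from (615,275) to (590,450). The side view shows the dial pointing at the long mark and the other things in place. Travel is about 27.5 mm, so I'll add 2.5 mm.

>>> jog_arm(
  plan=[
    [[0, 0, 0], [0, -0.0015, 0], 0.003],
    [[0, 0, 0], [0, -0.0028, 0], 0.003],
    [[0, 0, 0], [0, -0.0028, 0], 0.003],
    [[0, 0, 0], [0, -0.0028, 0], 0.003],
    [[0, 0, 0], [0, -0.0028, 0], 0.003],
    [[0, 0, 0], [0, -0.0028, 0], 0.003],
  ],
)

```text
clock: 7.2
position: [0.4691, 0.0759, 0.0865]
ee_rot: [0.981, 0.193, 0.001, 0.001]
ft_force: [2.7, -11.1, 4.7]
grip_width: 0.124
grasp_force: 69.5
```

```bash
cat > chk.py <<'E'
from h import *
o=get_obs();d=o['position'][:2]-[.4805,.0481];Y=np.array([-np.sin(YAW),np.cos(YAW)]);print(o['clock'],'travel',d@Y,'Fy',o['ft_force'][:2]@Y,o['grasp_force'])
c=camera('wrist');g=cv2.cvtColor(c['img'],cv2.COLOR_RGB2GRAY).astype(float)
# plate edge / window edge along rows through well, in px
for r in(190,195,282,288):
    row=cv2.GaussianBlur(g,(3,3),0)[r,335:425];k=np.gradient(row);e=np.argsort(k)[[0,-1]]+335
    P=ray(c,[e[0],r],.076)[0,:2];W=ray(c,[e[1],r],.07)[0,:2]
    print(r,e,'gap',(P-W)@Y,'-> travel',(P-W)@Y+.004)
E
python3 chk.py
```

```text
7.2 travel 0.030002738518157705 Fy -11.280093745158648 69.49048519134521
190 [362 414] gap 0.02807758723605793 -> travel 0.03207758723605793
195 [362 414] gap 0.028220991525708665 -> travel 0.03222099152570866
282 [352 400] gap 0.02854882193404011 -> travel 0.032548821934040115
288 [352 399] gap 0.02818541733355321 -> travel 0.03218541733355321
```

```bash
python3 -c "
from workcell import *
print(hand_in())"
```

```text
the job is handed in; nothing more can be done
None
```

I turned the dial to the long middle mark first, then gripped the shutter's tab and handed the job in at about 7 s, still holding it half open: 30 mm by arm position, about 32 mm by the camera.

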